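# Open the specimen enclosure and hold its gate

## Task

Lift the dust cover off the enclosure's latch block and set it down gently, right way up, in the middle of the green mat. Then squeeze the two tabs of the yellow catch together, fully in, after that those of the blue catch, and swing the gate by its black post past its detent to its open stop. Finish still holding the gate wide open, as it springs back if let go, and leave everything else on the bench and inside the enclosure where it is.

Things in the scene. Friction and masses are not known exactly. Their poses are not given: they have to be found in the camera images.
- enclosure: Fixed enclosure: navy tray, clear walls 85 mm high; beside its gate a grey-white latch block, 140 (x) x 115 (y) x 90 mm high, centre (-25, -107.5) mm in this frame. Origin on the bench in the closed gate's plane; x points from gate into enclosure, y along the closed gate from latch block to hinge, z up. Hinge jamb with detent at y 135 to 168 mm, 107 mm high. In front of the gate (-x) its swing is clear.
- gate_hinge (a point): Point on the gate's vertical hinge axis, at the height of the post's top (136 mm above the bench); at (0, 100) mm in the enclosure's frame.
- gate_handle (a point): Centre of the top of the gate's black upright round post, 16 mm diameter, standing 52 mm above the gate's magenta top rail (rail top 84 mm, post top 136 mm above the bench). The post is 115 mm from the hinge axis and moves with the gate.
- gate (a joint): Gate angle, rad: 0 shut, growing clockwise seen from above: the post first moves along the enclosure's -x. Stop at 1.45; wide open is above 1.2. Bolts block it until both catches are squeezed. A spring pulls it shut, 0.6 N at the post when shut, 2.1 N wide open; the detent adds about 2 to 3 N from 0.25 to 0.6 rad. Let go past it, the gate falls back to about 0.8 and rests there.
- yellow_catch_mid (a point): Middle between the two yellow tabs, at the height of their tops (134 mm above the bench; tab feet at 98 mm). The yellow catch lies under the dust cover on the latch block at (-50 or 0, -105) mm in the enclosure's frame, the blue one in the other place. Tabs 22 mm wide (x), 10 mm thick (y), outer faces 50 mm apart along the enclosure's y. This frame is turned like the enclosure's.
- blue_catch_mid (a point): Middle between the two blue tabs, at the height of their tops (134 mm above the bench); the same catch in blue. Each tab of either catch slides up to 12 mm inward against 4 N of friction and stays where it is left, so squeezed catches stay squeezed.
- yellow_catch_near (a joint): Inward travel in m of the yellow catch's tab on the hinge side (+y): 0 to 0.001 at the start, 0.012 fully in; counts as squeezed above 0.005.
- yellow_catch_far (a joint): Inward travel in m of the yellow catch's tab on the outer side (-y): 0 to 0.001 at the start, 0.012 fully in; counts as squeezed above 0.005.
- blue_catch_near (a joint): Inward travel in m of the blue catch's tab on the hinge side (+y): 0 to 0.001 at the start, 0.012 fully in; counts as squeezed above 0.005.
- blue_catch_far (a joint): Inward travel in m of the blue catch's tab on the outer side (-y): 0 to 0.001 at the start, 0.012 fully in; counts as squeezed above 0.005.
- cover: Loose blue-grey dust cover, an upside-down box 108 (x) x 92 (y) x 55 mm, 4 mm walls, about 0.14 kg, over both catches on the latch block (90 mm above the bench). Origin at the centre of its lower rim, z up. On top a magenta grip rib, 60 long (x) x 14 thick (y) x 30 mm high. About 7 mm clear of the catches inside: lift it straight up by 60 mm before moving sideways.
- cover_rib (a point): Centre of the top of the cover's grip rib, 85 mm above the cover's lower rim.
- mat: Green mat fixed on the bench, 170 (x) x 150 (y) x 4 mm, origin at the centre of its underside. The cover is parked here, any way round.
- plate_spindle: Bystander: steel plate spindle, 36 mm diameter, 32 mm high, on the bench in front of the latch block; origin under its centre.
- mounted_spindle: Bystander: aluminium spindle of the same shape, standing in the enclosure; origin under its centre.
- specimen_cup: Bystander: steel specimen cup, 48 mm diameter, 45 mm high, standing in the enclosure; origin under its centre.
- beaker: Bystander: glass beaker, 64 mm diameter, 85 mm high, beyond the mat; origin under its centre.
- solvent_bottle: Bystander: white bottle, 60 mm diameter, 160 mm high, at the left, beside the balance; origin under its centre.
- sample_jar: Bystander: amber jar, 56 mm diameter, 75 mm high, at the left; origin under its centre.
- screwdriver: Bystander: screwdriver lying at the right.
- wrench: Bystander: wrench lying at the left.
Not all that is in view belongs to the job. Several things have the shape of the mat; the one meant has the colours described above. Leave any orange look-alike of the cover alone.

How it is judged (in metres and radians):
On the way, in this order (a step that is already met when the one before it is completed fails the run):
1. the cover stands upright on the mat, released (horizontal distance between cover and mat below 0.045 m and height (world z) of cover below 0.01 m and angle between cover's own z axis and vertical below 0.1 rad and linear speed of cover below 0.03 m/s and contact force between the fingers and cover below 0.1 N), for 0.2 s.
2. both yellow tabs are squeezed in between the fingers (value of joint each of yellow_catch_near, yellow_catch_far above 0.005 m and contact force between the fingers and yellow_catch_near above 0.5 N and contact force between the fingers and yellow_catch_far above 0.5 N), for 0.1 s.
3. both blue tabs are squeezed in between the fingers (value of joint each of blue_catch_near, blue_catch_far above 0.005 m and contact force between the fingers and blue_catch_near above 0.5 N and contact force between the fingers and blue_catch_far above 0.5 N), for 0.1 s.
4. the fingers have swung the gate past its detent (value of joint gate above 0.75 rad and contact force between the fingers and gate above 0.3 N), for 0.1 s.
At the end, for the whole second after the job is handed in: The fingers hold the gate still, at more than 1.2 rad open, with more than 0.5 N; all four catch tabs are in by more than 5 mm; the cover stands upright, released and at rest on the mat, its centre within 45 mm of the mat's (all of step 1 and value of joint gate above 1.2 rad and velocity of joint gate between -0.1 and 0.1 rad/s and contact force between the fingers and gate above 0.5 N and value of joint each of yellow_catch_near, yellow_catch_far, blue_catch_near, blue_catch_far above 0.005 m and contact force between cover and gate below 0.05 N); the arm keeps its last pose, push and grip.
It fails at once if a blue tab squeezed in while a yellow tab is still out (value of joint any of blue_catch_near, blue_catch_far above 0.005 m and not (value of joint each of yellow_catch_near, yellow_catch_far above 0.005 m)).
It fails at once if the cover dropped (linear speed of cover above 0.5 m/s and contact force between the fingers and cover below 0.05 N).
It fails at once if a bystander moved by more than 30 mm (distance of any of plate_spindle, mounted_spindle, specimen_cup, beaker, solvent_bottle, sample_jar, screwdriver, wrench from where it was at the start of the episode above 0.03 m).
It also fails if it takes over 72 s, if anything falls off the work surface, if the arm or the gripper's body presses on something with over 40 N, if the wrist force passes 120 N, or if a joint passes its speed limit or range.

## Robot

A 7-joint arm with a two-finger parallel gripper is mounted at the origin on the work surface. World frame = base frame: x ahead of the robot, y to its left, z up, the work surface at z = 0. Lengths are in mm, angles in rad, forces in N, time in s.
With the tool pointing down it reaches from about 425 to 875 mm from the base axis. Payload 4.7 kg.
Tool frame: the origin (TCP) lies on the centre line of the jaws, within the pads' length; the fingertips stand 17 mm ahead of it and the grasp point (between the pads) lies 2 mm behind it (robot.finger_overhang is the y of the fingertips in the tool frame, in mm); y points along the fingers, z is the direction in which the jaws open and shut, and the axes are right-handed (so a half turn about y gives the same grasp; the last joint's range is limited). The gripper opens to 85 mm and grips with 20 to 120 N. Pads are 22 mm wide; open, the fingers measure 114 mm over their backs; the gripper's body (76 mm by 85 mm) begins 54 mm behind the grasp point. The pads swing forward as they close: fully open they stand 13 mm farther back than shut.
Start: joints at [-1.105, 0.321, -0.07, 1.45, 0.023, 1.371, -0.057], TCP at [283.808, 584.787, 248.349] pointing down, gripper open.
Joint ranges: [-2.86, 2.86], [-0.3, 2.09], [-1.38, 1.24], [0.06, 2.45], [-1.56, 4.7], [0.09, 2.05], [-2.69, 2.69]. Speed limits (rad/s): [2.57, 2.57, 3.14, 3.14, 3.14, 3.14, 3.14].

## Interface

Orientations are given as a unit quaternion [x, y, z, w].
In Python, from station import robot gives the robot as it stands.
- The arm moves only by the tool step_arm, never from a script. Its argument "commands" is a list of rows, each a list of 5 numbers: the gripper's target within -1 to 1 (fully open at 1, half-way at 0, shut at -1), then the shift along the tool's x, y, z in units of 25 mm (1.0 is 25 mm), then the turn about the tool's y in degrees. A call has 1 to 5 rows; each row is the pose to reach, as a shift and turn from the pose commanded when the call began, along the tool's axes at that moment; what a row does not reach only later rows make up. A row lasts 1/12 s, in which the tool goes at most 41.7 mm and 7.16 degrees, less where a joint would pass 70% of its speed; a pose out of reach is approached as far as the arm can. A call with a gripper value outside its range is refused whole. The fingers move at their own pace and stop on an object; "grip_force" is the grip in N (left out, the last holds). Time passes only in rows, so rows that repeat a pose let the fingers close. It gives the time, the measured TCP pose, the force and the opening at its end, in the units of the state.
- robot.get_obs(): the state, without advancing time (a new reading comes with each control period).
- robot.grab_frame(name): name is "scene" or "side" or "wrist"; returns the picture (384x512x3 uint8, red, green, blue); there is no depth.
- robot.get_calibration(name): a dict with "vertical_fov" (degrees; the focal length in pixels is half the picture's height over the tangent of half this angle, whatever the lens; pixels are square), "cx", "cy" (the principal point, pixels), "k1" (the pictures are not rectified: a ray, as slopes to the right and down, at radius r is drawn at 1 + k1 r^2 times it, then the intrinsics apply), "R" (3x3) and "t" (3): a world point X has camera coordinates R X + t; the wrist camera has in their place "tool_from_camera" (4x4, takes a point from camera to tool coordinates, whose origin is the TCP and whose axes are the tool frame's). Camera axes: x right, y down, z forward; pixel columns grow to the right and rows downward; lengths in mm; the calibration is good to about 2 mm. A picture is of the moment at which its call begins: read the wrist's pose just before it. get_calibration takes no time and is no camera call.
- robot.job_done(): hands the job in, once; it reports no verdict.
Trained networks look in the newest picture that a camera, given by its name, has taken for a name from the list of things; names that differ only in an ending like _2 or _b are one class to them, and where a whole thing is asked for, a point or a joint stands for the part that bears it (a point fixed in the world has none). Each returns a list of dicts, best first, with "p" (0 to 1); they miss things now and then, are a little off and sometimes report something else, mostly with a low value. They report only what shows in the picture. A call takes as long as a camera call. They do not tell look-alikes from the thing itself.
- robot.recognise(camera, thing): "extent" ([centre column, centre row, width, height] in pixels, round what is visible of it).
- robot.trace(camera, thing): "pixels" (384x512 bool, what is visible of it) and "extent" ([centre column, centre row, width, height] in pixels, round what is visible of it).
- robot.landmark_of(camera, thing): "centre" ([row, column] in pixels: a listed point, or the origin of a listed thing).
The state is a dict: "t": time; "q": joint angles; "qvel": joint speeds; "tau": joint torques, N m; "position": TCP position; "tcp_rot": TCP orientation; "ft_force": force on the tool from outside, world axes, zero at the start; "moment": the same for the moment, N m; "grip_width": opening from 0.0 (shut) to 1.0 (fully open).
Only numpy, scipy, OpenCV 4.12 (cv2) and the standard library are available. Lean on these libraries where they do the work, as an engineer would, in place of code of your own. Each camera call takes 0.05 s, during which the arm holds its last target. There are 200 camera calls.

## Working session

There is one attempt and no reset: what is moved stays moved. The work goes in short steps, Python scripts to look and compute and a tool call to move; the robot and the scene stay as the last step left them, time stands still between calls to the robot, and variables do not carry over. Pictures are saved under pics/ and viewed, about 8 in all and at most 12, crops included, and the job is handed in when it is done.

Besides the shell and the picture viewer there is one more tool, called after "Emit:" as name([rows], argument=value, ...), one row to a line, values as JSON. step_arm: Moves the arm, as the interface text tells. Its arguments: {"type":"object","properties":{"commands":{"type":"array"},"grip_force":{"type":"number"}},"required":["commands"]}

```bash
mkdir -p pics; cat > h.py <<'E'
import numpy as np,cv2
from scipy.spatial.transform import Rotation as Ro
from station import robot
def ray(cam,rc,obs=None):
    c=robot.get_calibration(cam); f=192/np.tan(np.radians(c["vertical_fov"]/2))
    d=np.array([(rc[1]-c["cx"])/f,(rc[0]-c["cy"])/f]); u=d.copy()
    for _ in range(20): u=d/(1+c["k1"]*(u@u))
    v=np.array([u[0],u[1],1.])
    if "R" in c:
        R=np.array(c["R"]);t=np.array(c["t"]); return -R.T@t, R.T@v
    T=np.array(c["tool_from_camera"]); R=Ro.from_quat(obs["tcp_rot"]).as_matrix()
    return R@T[:3,3]+np.array(obs["position"]), R@T[:3,:3]@v
def atz(cam,rc,z,obs=None):
    o,d=ray(cam,rc,obs); return o+d*(z-o[2])/d[2]
def tri(rays):
    A=np.zeros((3,3));b=np.zeros(3)
    for o,d in rays:
        d=d/np.linalg.norm(d);P=np.eye(3)-np.outer(d,d);A+=P;b+=P@o
    x=np.linalg.solve(A,b)
    return x,[np.linalg.norm((np.eye(3)-np.outer(d,d)/(d@d))@(x-o)) for o,d in rays]
def snap(cam,name):
    im=robot.grab_frame(cam); cv2.imwrite("pics/"+name,np.ascontiguousarray(im[:,:,::-1])); return im
E
python3 - <<'E'
from h import *
np.set_printoptions(precision=1,suppress=True)
o=robot.get_obs();print(o)
R=Ro.from_quat(o["tcp_rot"]).as_matrix();print(R)
snap("scene","s1.png");snap("side","d1.png")
for th,z in [("cover_rib",175),("cover",90),("mat",0),("gate_hinge",136),("gate_handle",136),("plate_spindle",0),("enclosure",0),("beaker",0)]:
    rays=[]
    for cam in("scene","side"):
        for r in robot.landmark_of(cam,th)[:2]:
            print(th,cam,r["p"],np.array(r["centre"]),atz(cam,r["centre"],z))
E
cd pics; python3 -c "
import cv2,numpy as np
cv2.imwrite('a.png',np.vstack([cv2.imread('s1.png'),cv2.imread('d1.png')])[:,:])
"
```

```text
{'t': 0.0, 'q': array([-1.1,  0.3, -0.1,  1.5,  0. ,  1.4, -0.1]), 'qvel': array([ 0.,  0.,  0., -0., -0., -0., -0.]), 'tau': array([  0. , -49.4,  -0.4, -31.4,   0. ,   0. ,  -0. ]), 'position': array([283.6, 584.3, 247.2]), 'tcp_rot': array([ 0.7, -0.2,  0.2, -0.7]), 'ft_force': array([ 0.4,  1. , -1.2]), 'moment': array([0., 0., 0.]), 'grip_width': 0.998167583360216}
[[ 0.9 -0.   0.4]
 [-0.4 -0.   0.9]
 [ 0.  -1.  -0. ]]
cover_rib scene 0.78 [193.1 235.8] [569.4 -36.4 175. ]
cover_rib scene 0.7 [179.7 289.4] [394.8  51.8 175. ]
cover_rib side 0.89 [165.3 283.9] [573.4 -37.9 175. ]
cover_rib side 0.66 [214.1 213.6] [292.8 -84.1 175. ]
cover scene 0.72 [205.6 231.9] [576.2 -53.7  90. ]
cover scene 0.68 [195.3 287.6] [399.6  54.3  90. ]
cover side 0.97 [231.  214.8] [303.  -66.4  90. ]
cover side 0.96 [185.3 284.1] [582.9 -34.6  90. ]
mat scene 0.69 [172.5 212.9] [ 479.9 -277.6    0. ]
mat scene 0.69 [129.9 252.6] [ 197.1 -338.5    0. ]
mat side 0.91 [339.5 247.1] [ 203.7 -345.4    0. ]
mat side 0.42 [139.1 168.9] [478.9 530.    0. ]
gate_hinge scene 0.66 [237.8 274.3] [585.  164.9 136. ]
gate_hinge side 0.97 [141.  244.6] [590.  178.9 136. ]
gate_handle scene 0.97 [221.2 249.1] [599.   59.6 136. ]
gate_handle scene 0.22 [138.4 179.8] [ 525.9 -407.8  136. ]
gate_handle side 0.58 [158.4 270.1] [596.3  52.5 136. ]
plate_spindle scene 0.57 [302.7 370.4] [475.  518.3   0. ]
plate_spindle scene 0.54 [190.  251.2] [ 430.7 -105.4    0. ]
plate_spindle side 0.42 [240.2 260. ] [ 433.4 -105.4    0. ]
enclosure scene 0.62 [240.  252.8] [585.   62.5   0. ]
enclosure side 0.83 [187.9 262.8] [589.2  76.2   0. ]
beaker scene 0.74 [213.7 169.3] [ 731.9 -241.3    0. ]
beaker scene 0.69 [238.3 273.4] [526.3 109.8   0. ]
beaker side 0.56 [222.5 358.1] [ 723.7 -235.4    0. ]
```

View pics/s1.png

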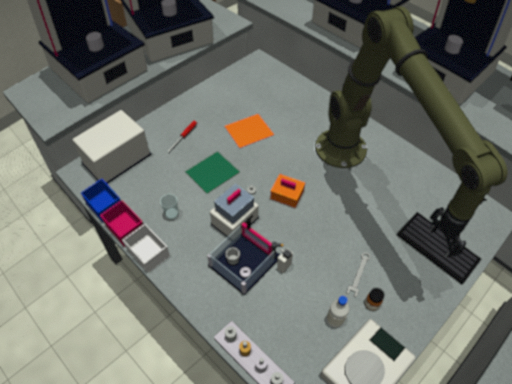

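View pics/d1.png

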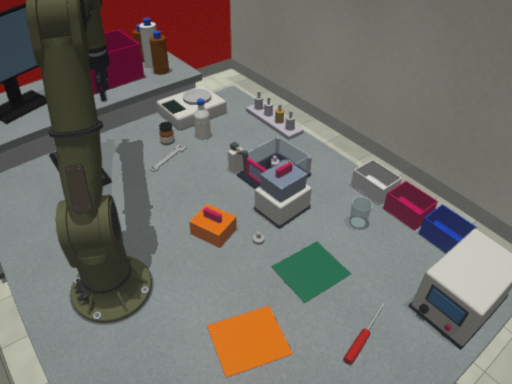

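```bash
cat >> h.py <<'E'
def plan(target,zang):
    o=robot.get_obs();R=Ro.from_quat(o["tcp_rot"]).as_matrix()
    s=R.T@(np.array(target)-o["position"])/25
    a=np.degrees(np.arctan2(R[1,2],R[0,2])); turn=-((zang-a+180)%360-180)
    print("t",round(o["t"],2),"pos",np.round(o["position"],1),"zang",round(a,1),"shift",np.round(s,2),"turn",round(turn,1),"F",np.round(o["ft_force"],1),"w",round(o["grip_width"],3),"down",np.round(R[:,1],3))
E
python3 -c "
from h import *
plan([560,-37,310],95)"
```

```text
t 0.9 pos [283.8 584.8 248.4] zang 64.1 shift [ 20.8   -2.47 -17.55] turn -30.9 F [-0.1  0.2 -0. ] w 0.998 down [ 0.  0. -1.]
```

Emit:
step_arm([
  [1,1.2,-0.5,-1.0,-6.2],
  [1,2.4,-1,-2.0,-12.4],
  [1,3.6,-1.5,-3.0,-18.6],
  [1,4.8,-2,-4.1,-24.8],
  [1,6.1,-2.5,-5.1,-31],
])

```text
t: 1.32
position: [364.5, 403.6, 311.0]
tcp_rot: [-0.706, -0.034, 0.034, 0.706]
ft_force: [1.5, -0.2, 0.3]
grip_width: 1.002
```

```bash
python3 -c "
from h import *
plan([560,-37,310],95)"
```

```text
t 1.32 pos [364.5 403.6 311. ] zang 95.5 shift [  6.11   0.03 -18.29] turn 0.5 F [ 1.5 -0.2  0.3] w 1.002 down [ 0.  0. -1.]
```

Emit:
step_arm([
  [1,0.5,0,-1.5,0],
  [1,1.0,0,-3.0,0],
  [1,1.5,0,-4.5,0],
  [1,2.0,0,-6.0,0],
  [1,2.5,0,-7.5,0],
])

```text
t: 1.73
position: [443.8, 222.2, 310.6]
tcp_rot: [-0.706, -0.032, 0.031, 0.707]
ft_force: [2.4, 0.2, -0.1]
grip_width: 0.999
```

Emit:
step_arm([
  [1,0.5,0,-1.5,0],
  [1,1.0,0,-3.0,0],
  [1,1.5,0,-4.5,0],
  [1,2.0,0,-6.0,0],
  [1,2.5,0,-7.5,0],
])

```text
t: 2.15
position: [522.8, 41.0, 310.7]
tcp_rot: [-0.706, -0.032, 0.031, 0.707]
ft_force: [2.1, 1.5, -0.1]
grip_width: 0.998
```

Emit:
step_arm([
  [1,0.4,0,-1.2,0],
  [1,0.8,0,-2.4,0],
  [1,1.1,0,-3.2,0],
  [1,1.1,0,-3.3,0],
  [1,1.1,0,-3.3,0],
])

```text
t: 2.57
position: [557.2, -38.6, 310.2]
tcp_rot: [0.707, 0.03, -0.03, -0.706]
ft_force: [-0.3, 1.1, 0.0]
grip_width: 0.998
```

```bash
python3 - <<'E'
from h import *
np.set_printoptions(precision=1,suppress=True)
o=robot.get_obs();snap("wrist","w1.png")
for th,z in [("cover_rib",175),("cover",90),("gate_hinge",136),("gate_handle",136)]:
    for r in robot.landmark_of("wrist",th)[:2]: print(th,r["p"],np.array(r["centre"]),atz("wrist",r["centre"],z,o))
for cam in("scene","side"):
    im=robot.grab_frame(cam)
plan([572,-37,160],95)
E
```

```text
cover_rib 0.73 [202.7 246.9] [573.8 -39.5 175. ]
cover 0.78 [174.3 249.2] [572.8 -37.9  90. ]
cover 0.63 [ 32.4 208.3] [437.4 -88.2  90. ]
gate_hinge 0.95 [216.1 455.7] [584.9 165.6 136. ]
gate_handle 0.61 [244.7 104.5] [ 645.1 -176.8  136. ]
gate_handle 0.57 [210.3 341.4] [588.3  52.4 136. ]
t 2.92 pos [557.  -35.5 310.3] zang 95.2 shift [ 0.6  6.  -0.1] turn 0.2 F [-0.3  0.3 -0.8] w 0.999 down [ 0.  0. -1.]
```

View pics/w1.png

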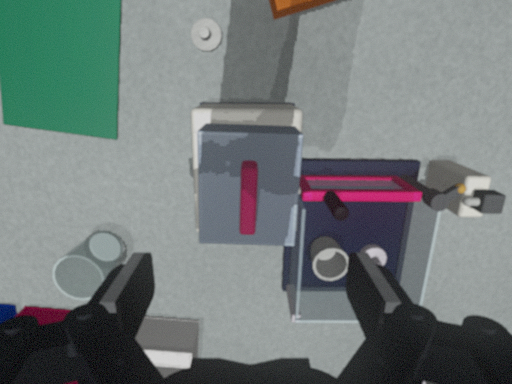

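```bash
python3 - <<'E'
from h import *
np.set_printoptions(precision=1,suppress=True)
o=robot.get_obs();im=robot.grab_frame("wrist").astype(int)
m=(im[:,:,0]>90)&(im[:,:,1]<60)&(im[:,:,2]>50)
mm=m.copy();mm[:,:225]=0;mm[:,270:]=0;mm[:150]=0;mm[245:]=0
ys,xs=np.nonzero(mm);print(len(ys),xs.min(),xs.max(),ys.min(),ys.max())
for r in range(ys.min(),ys.max()+1,8):
    c=xs[ys==r]
    if len(c): print(r,c.min(),c.max(),atz("wrist",[r,(c.min()+c.max())/2],175,o)[:2], atz("wrist",[r,c.min()],175,o)[1],atz("wrist",[r,c.max()],175,o)[1])
g=m.copy();g[:,:300]=0;g[:170]=0;g[205:]=0
ys,xs=np.nonzero(g)
for c in range(303,420,12):
    r=ys[xs==c]
    if len(r): 
        print("rail",c,r.min(),r.max(),atz("wrist",[r.max(),c],84,o)[:2],atz("wrist",[r.min(),c],84,o)[:2])
im=robot.grab_frame("scene").astype(int)
for cam in("scene","side"):
    im=robot.grab_frame(cam).astype(int)
    gm=((im[:,:,1]>im[:,:,0]+25)&(im[:,:,1]>im[:,:,2]+15)).astype(np.uint8)
    n,l,s,ct=cv2.connectedComponentsWithStats(gm);k=1+np.argmax(s[1:,4])
    q=cv2.minAreaRect(cv2.findContours((l==k).astype(np.uint8),0,1)[0][0]);b=cv2.boxPoints(q)
    P=np.array([atz(cam,[p[1],p[0]],4)[:2] for p in b]);print(cam,s[k],P.tolist(),P.mean(0),atz(cam,ct[k][::-1],4))
E
```

```text
1067 236 253 161 233
161 240 250 [538.7 -40.8] -44.760179152874066 -36.83645962859247
169 238 253 [545.2 -39.8] -45.8191948632705 -33.844453701263305
177 238 252 [551.9 -39.7] -45.28578979649433 -34.024503153890855
185 237 252 [558.6 -39.5] -45.55523364652981 -33.396747035360356
193 237 252 [565.5 -38.9] -45.012318929817326 -32.75918716593135
201 237 251 [572.5 -38.7] -44.46125246147972 -32.93481225203032
209 236 251 [579.6 -38.5] -44.731749892673676 -32.28329841322731
217 236 250 [586.8 -38.3] -44.170307402313206 -32.45775139254055
225 236 249 [594.1 -38.1] -43.60005140519417 -32.63496489983977
233 240 247 [601.5 -36.6] -39.61864213991087 -33.66546433072229
rail 303 176 201 [599.7  28.2] [571.   24.1]
rail 315 176 201 [598.5  41.6] [569.8  37.2]
rail 327 176 179 [572.   50.8] [568.6  50.2]
rail 339 176 201 [596.1  68.3] [567.4  63.3]
rail 351 176 202 [596.  82.] [566.2  76.4]
rail 363 176 202 [594.8  95.5] [565.   89.6]
rail 375 177 202 [593.6 109. ] [564.9 103. ]
rail 387 177 202 [592.4 122.5] [563.7 116.2]
rail 399 181 202 [591.1 136.1] [567.  130.5]
rail 411 189 200 [587.6 149.2] [574.8 146.1]
scene [ 186  152   53   41 1163] [[556.6381031706591, -360.241598820426], [359.2472224167136, -356.12473572965666], [403.0498917865352, -204.42744426098443], [590.1457741509965, -214.27323242382977]] [ 477.3 -283.8] [ 482.4 -280.4    4. ]
side [ 272  242   78   60 2501] [[395.76496600309997, -204.49316127408144], [605.4756428170607, -205.01310374023888], [551.2089267340185, -361.3943582929416], [361.43094344483944, -350.1487220160366]] [ 478.5 -280.3] [ 470.5 -285.3    4. ]
```

```bash
python3 -c "
from h import *
plan([571,-38,168],94.3)"
```

```text
t 3.12 pos [557.1 -36.4 310.3] zang 95.1 shift [ 0.55  5.69 -0.11] turn 0.8 F [-1.   0.3  0.1] w 1.005 down [ 0.  0. -1.]
```

Emit:
step_arm([
  [1,0.55,1.2,-0.1,0.8],
  [0.3,0.55,2.4,-0.1,0.8],
  [0,0.55,3.6,-0.1,0.8],
  [0,0.55,4.8,-0.1,0.8],
  [0,0.55,5.7,-0.1,0.8],
])

```text
t: 3.53
position: [570.0, -37.9, 165.2]
tcp_rot: [-0.707, -0.026, 0.027, 0.707]
ft_force: [0.2, -1.0, -0.1]
grip_width: 0.502
```

```bash
python3 - <<'E'
from h import *
plan([571,-38,168],94.3); snap("wrist","w2.png")
E
```

```text
t 3.53 pos [570.  -37.9 165.2] zang 94.3 shift [ 0.04 -0.11 -0.01] turn 0.0 F [ 0.2 -1.  -0.1] w 0.502 down [-0.002 -0.    -1.   ]
```

View pics/w2.png

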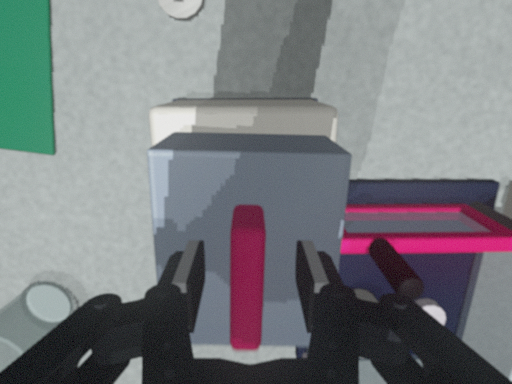

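Emit:
step_arm([
  [-0.3,0,-0.2,0,0],
  [-0.6,0,-0.2,0,0],
  [-1,0,-0.2,0,0],
  [-1,0,-0.2,0,0],
  [-1,0,-0.2,0,0],
], grip_force=40)

```text
t: 4.0
position: [572.6, -38.4, 175.1]
tcp_rot: [0.707, 0.028, -0.025, -0.707]
ft_force: [1.4, -0.8, 4.0]
grip_width: 0.15
```

Emit:
step_arm([
  [-1,0,0,0,0],
  [-1,0,0,0,0],
  [-1,0,0,0,0],
  [-1,0,-0.1,0,0],
  [-1,0,-0.2,0,0],
])

```text
t: 4.42
position: [570.6, -37.8, 177.7]
tcp_rot: [-0.706, -0.026, 0.027, 0.707]
ft_force: [0.0, -0.7, -1.7]
grip_width: 0.153
```

Emit:
step_arm([
  [-1,0,-0.5,0,0],
  [-1,0,-1.0,0,0],
  [-1,0,-1.6,0,0],
  [-1,0,-2.2,0,0],
  [-1,0,-2.8,0,0],
])

```text
t: 4.83
position: [571.1, -38.0, 249.6]
tcp_rot: [-0.707, -0.027, 0.026, 0.707]
ft_force: [-0.4, 0.2, -1.7]
grip_width: 0.154
```

Emit:
step_arm([
  [-1,0,-0.4,0,0],
  [-1,0,-0.8,0,0],
  [-1,0,-1.0,0,0],
  [-1,0,-1.0,0,0],
  [-1,0,-1.0,0,0],
])

```text
t: 5.25
position: [570.9, -38.0, 272.5]
tcp_rot: [-0.707, -0.027, 0.027, 0.707]
ft_force: [-0.7, 0.3, -1.9]
grip_width: 0.154
```

```bash
python3 - <<'E'
from h import *
np.set_printoptions(precision=1,suppress=True)
plan([478,-281,275],94.3); 
snap("side","d2.png");snap("wrist","w3.png")
d=cv2.imread("pics/d2.png")[100:280,180:400];w=cv2.imread("pics/w3.png")
d=cv2.resize(d,(469,384))
cv2.imwrite("pics/c1.png",cv2.resize(np.hstack([d,w]),None,fx=.8,fy=.8))
E
```

```text
t 5.25 pos [570.9 -38.  272.5] zang 94.3 shift [-4.4 -0.1 -9.4] turn 0.0 F [-0.7  0.3 -1.9] w 0.154 down [-0.  0. -1.]
```

View pics/c1.png

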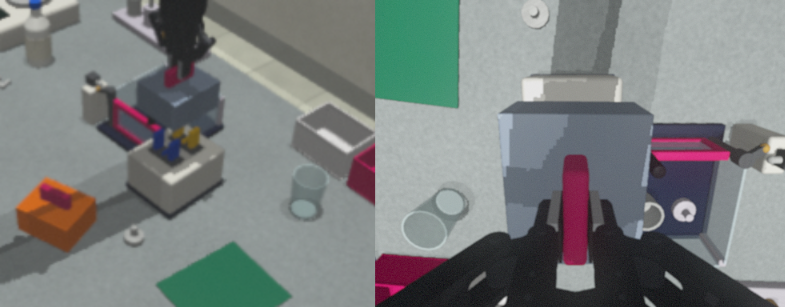

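Emit:
step_arm([
  [-1,-0.5,0,-1.1,0],
  [-1,-1.1,0,-2.4,0],
  [-1,-1.8,0,-3.8,0],
  [-1,-2.5,0,-5.2,0],
  [-1,-3.1,0,-6.6,0],
])

```text
t: 5.77
position: [504.6, -209.9, 272.0]
tcp_rot: [-0.706, -0.026, 0.027, 0.707]
ft_force: [-0.5, -0.1, -1.4]
grip_width: 0.147
```

Emit:
step_arm([
  [-1,-0.6,0,-1.2,0],
  [-1,-1.1,0,-2.2,0],
  [-1,-1.3,0.5,-2.8,0],
  [-1,-1.3,1.3,-2.8,0],
  [-1,-1.3,2.2,-2.8,0],
])

```text
t: 6.18
position: [478.4, -282.7, 217.5]
tcp_rot: [0.707, 0.026, -0.025, -0.706]
ft_force: [1.0, -0.1, -1.9]
grip_width: 0.15
```

```bash
python3 - <<'E'
from h import *
np.set_printoptions(precision=1,suppress=True)
plan([478,-281,95],94.3); o=robot.get_obs()
snap("wrist","w4.png")
for cam in("scene","side","wrist"):
  if cam!="wrist": robot.grab_frame(cam)
  for r in robot.landmark_of(cam,"mat")[:2]: print(cam,r["p"],atz(cam,r["centre"],0,o))
E
```

```text
t 6.18 pos [ 478.4 -282.7  217.5] zang 94.1 shift [-0.   4.9  0.1] turn -0.2 F [ 1.  -0.1 -1.9] w 0.15 down [ 0. -0. -1.]
scene 0.84 [ 211.  -336.7    0. ]
scene 0.58 [ 479.2 -274.7    0. ]
side 0.79 [ 473.6 -271.1    0. ]
side 0.71 [ 206.3 -347.7    0. ]
```

View pics/w4.png

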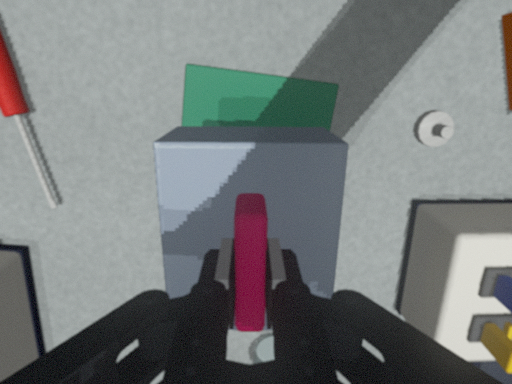

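Emit:
step_arm([
  [-1,0,1.2,0.1,0],
  [-1,0,2.4,0.1,0],
  [-1,0,3.6,0.1,0],
  [-1,0,4.4,0.1,0],
  [-1,0,4.8,0.1,0],
])

```text
t: 6.9
position: [478.3, -277.3, 96.1]
tcp_rot: [-0.706, -0.026, 0.028, 0.707]
ft_force: [-0.8, 0.3, -1.8]
grip_width: 0.147
```

Emit:
step_arm([
  [-1,0,0.05,0,0],
  [-1,0,0.1,0,0],
  [-1,0,0.14,0,0],
  [-1,0,0.18,0,0],
  [-1,0,0.2,0,0],
])

```text
t: 7.32
position: [479.8, -278.5, 94.0]
tcp_rot: [0.707, 0.027, -0.026, -0.706]
ft_force: [-1.1, 0.8, -1.3]
grip_width: 0.147
```

Emit:
step_arm([
  [-1,0,0.04,0,0],
  [-1,0,0.08,0,0],
  [-1,0,0.11,0,0],
  [-1,0,0.14,0,0],
  [-1,0,0.14,0,0],
])

```text
t: 7.73
position: [478.9, -278.3, 89.3]
tcp_rot: [-0.707, -0.027, 0.026, 0.707]
ft_force: [-0.4, 0.4, -0.9]
grip_width: 0.151
```

Emit:
step_arm([
  [-1,0,0.04,0,0],
  [-1,0,0.08,0,0],
  [-1,0,0.11,0,0],
  [-1,0,0.12,0,0],
  [-1,0,0.12,0,0],
])

```text
t: 8.15
position: [478.8, -278.5, 89.0]
tcp_rot: [-0.706, -0.027, 0.026, 0.707]
ft_force: [-9.0, 2.1, 19.2]
grip_width: 0.151
```

Emit:
step_arm([
  [-1,0,-0.08,0,0],
  [-0.8,0,-0.1,0,0],
  [-0.5,0,-0.1,0,0],
  [-0.1,0,-0.1,0,0],
  [0.1,0,-0.1,0,0],
])

```text
t: 8.57
position: [478.9, -278.1, 88.4]
tcp_rot: [-0.707, -0.027, 0.027, 0.707]
ft_force: [-0.5, -0.3, -0.5]
grip_width: 0.522
```

Emit:
step_arm([
  [0.1,0,0,0,0],
  [0.1,0,0,0,0],
  [0.1,0,-0.5,0,0],
  [0.1,0,-1.5,0,0],
  [0.1,0,-3.0,0,0],
])

```text
t: 8.98
position: [476.8, -277.2, 162.5]
tcp_rot: [-0.706, -0.024, 0.029, 0.707]
ft_force: [0.5, -0.2, -0.1]
grip_width: 0.552
```

```bash
python3 - <<'E'
from h import *
np.set_printoptions(precision=1,suppress=True)
e=np.array
plan([550,-37,270],94.3); snap("side","d3.png");snap("scene","s3.png")
for cam in("scene","side"):
  for th,z in(("cover",4),("cover_rib",89),("yellow_catch_mid",134),("blue_catch_mid",134),("gate_handle",136),("gate_hinge",136)):
    for r in robot.landmark_of(cam,th)[:2]: print(cam,th,r["p"],atz(cam,r["centre"],z))
d=cv2.resize(cv2.imread("pics/d3.png")[120:320,200:400],(480,480));w=cv2.resize(cv2.imread("pics/s3.png")[130:270,150:310],(480,420))
w=np.vstack([w,np.zeros((60,480,3),np.uint8)])
cv2.imwrite("pics/c2.png",cv2.resize(np.hstack([d,w]),None,fx=.8,fy=.8))
E
```

```text
t 8.98 pos [ 476.8 -277.2  162.5] zang 94.3 shift [ 3.6 -4.3  9.4] turn -0.0 F [ 0.5 -0.2 -0.1] w 0.552 down [-0.  0. -1.]
scene cover 0.85 [346.   13.4   4. ]
scene cover 0.76 [ 489.2 -284.3    4. ]
scene cover_rib 0.65 [330.5   0.8  89. ]
scene cover_rib 0.57 [ 476.6 -272.9   89. ]
scene yellow_catch_mid 0.62 [ 552.1 -186.3  134. ]
scene yellow_catch_mid 0.42 [594.8 -43.3 134. ]
scene blue_catch_mid 0.62 [551.  -48.4 134. ]
scene gate_handle 0.71 [593.9  53.3 136. ]
scene gate_hinge 0.71 [593.9 168.1 136. ]
scene gate_hinge 0.51 [733.7 141.2 136. ]
side cover 0.85 [339.6   4.8   4. ]
side cover 0.75 [ 482.3 -281.     4. ]
side cover_rib 0.81 [341.    0.6  89. ]
side yellow_catch_mid 0.81 [594.6 -35.7 134. ]
side blue_catch_mid 0.77 [536.7 -55.1 134. ]
side blue_catch_mid 0.6 [481.  -55.6 134. ]
side gate_handle 0.97 [593.   48.4 136. ]
side gate_hinge 0.7 [591.6 172.6 136. ]
side gate_hinge 0.49 [ 606.9 -309.8  136. ]
```

View pics/c2.png

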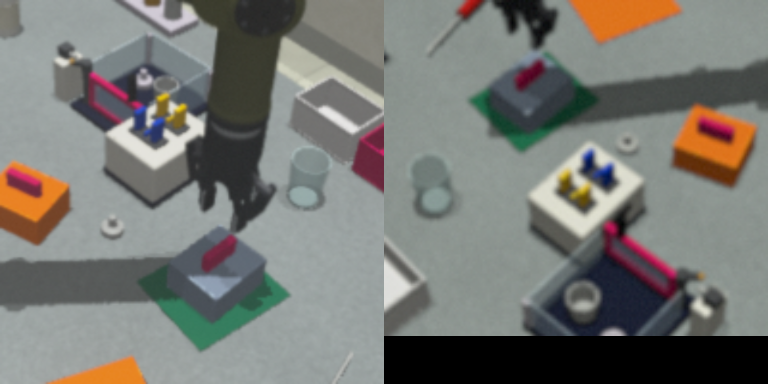

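Emit:
step_arm([
  [0.1,0.6,-1,1.3,0],
  [0.4,1.2,-2,2.6,0],
  [0.8,1.8,-3,3.8,0],
  [1,2.4,-4,5.1,0],
  [1,2.9,-4.3,6.4,0],
])

```text
t: 10.1
position: [540.5, -113.4, 274.8]
tcp_rot: [0.707, 0.028, -0.024, -0.706]
ft_force: [1.2, -1.5, 0.3]
grip_width: 1.001
```

Emit:
step_arm([
  [1,0.3,0,1.0,0],
  [1,0.6,0,2.0,0],
  [1,0.8,0,3,0],
  [1,0.8,0,3,0],
  [1,0.8,0,3,0],
])

```text
t: 10.52
position: [553.5, -35.0, 270.9]
tcp_rot: [0.707, 0.028, -0.028, -0.707]
ft_force: [-0.5, -1.3, 0.3]
grip_width: 1.0
```

```bash
python3 - <<'E'
from h import *
np.set_printoptions(precision=1,suppress=True)
plan([600,-37,270],94.3); o=robot.get_obs(); im=snap("wrist","w5.png").astype(int)
for th,z in(("yellow_catch_mid",134),("blue_catch_mid",134),("gate_handle",136),("gate_hinge",136)):
    for r in robot.landmark_of("wrist",th)[:2]: print(th,r["p"],e:=r["centre"],atz("wrist",e,z,o))
R,G,B=im[:,:,0],im[:,:,1],im[:,:,2]
for nm,m in(("yel",(R>B+60)&(G>B+40)),("blu",(B>R+50)&(B>G+35))):
    n,l,s,c=cv2.connectedComponentsWithStats(m.astype(np.uint8))
    for k in range(1,n):
        if s[k,4]>60: print(nm,s[k])
E
```

```text
t 10.52 pos [553.5 -35.  270.9] zang 94.5 shift [ 1.9  0.  -0.2] turn 0.2 F [-0.5 -1.3  0.3] w 1.0 down [-0. -0. -1.]
yellow_catch_mid 0.86 [234.4, 244.9] [599.8 -35.4 134. ]
blue_catch_mid 0.83 [174.5, 245.9] [546.5 -38.6 134. ]
gate_handle 0.95 [233.7, 346.4] [591.5  51.  136. ]
gate_hinge 0.74 [235.6, 479.5] [584.6 167.8 136. ]
yel [273   0  18   6  65]
yel [241 209   6  19 105]
yel [260 209  12  35 318]
yel [215 220  13  24 255]
blu [241 158   5  20  81]
blu [214 165  12  24 240]
blu [261 164  12  25 255]
```

View pics/w5.png

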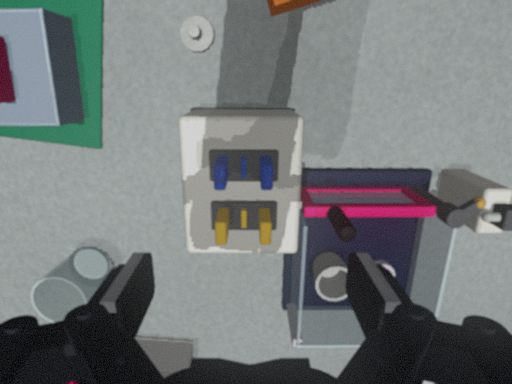

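Emit:
step_arm([
  [1,0.6,0.4,0,0.2],
  [1,1.2,1.2,-0.1,0.2],
  [1,1.8,2.3,-0.1,0.2],
  [1,1.8,3.4,-0.1,0.2],
  [1,1.8,4.1,-0.1,0.2],
])

```text
t: 11.18
position: [597.7, -37.0, 165.7]
tcp_rot: [0.707, 0.024, -0.026, -0.706]
ft_force: [0.6, 0.2, -0.6]
grip_width: 0.995
```

```bash
python3 - <<'E'
from h import *
np.set_printoptions(precision=1,suppress=True)
plan([598,-37,124],94.3); o=robot.get_obs(); im=snap("wrist","w6.png").astype(int)
for th,z in(("yellow_catch_mid",134),("blue_catch_mid",134),("gate_handle",136)):
    for r in robot.landmark_of("wrist",th)[:2]: print(th,r["p"],e:=r["centre"],atz("wrist",e,z,o))
E
```

```text
t 11.18 pos [597.7 -37.  165.7] zang 94.0 shift [0.  1.7 0. ] turn -0.3 F [ 0.6  0.2 -0.6] w 0.995 down [-0. -0. -1.]
yellow_catch_mid 0.82 [243.0, 248.9] [598.3 -37.3 134. ]
yellow_catch_mid 0.7 [274.0, 48.3] [ 625.1 -145.2  134. ]
blue_catch_mid 0.71 [147.0, 249.4] [547.9 -40.5 134. ]
gate_handle 0.75 [244.8, 422.7] [592.2  52.9 136. ]
```

View pics/w6.png

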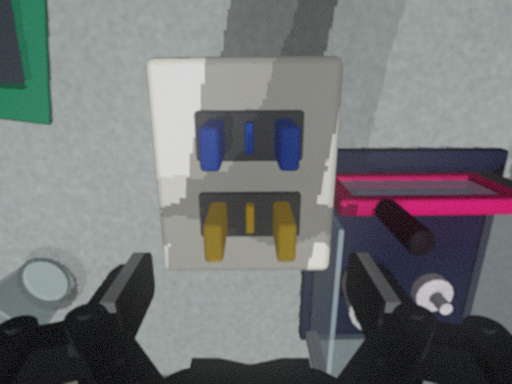

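Emit:
step_arm([
  [1,0,0.5,0,0],
  [1,0,1.0,0,0],
  [1,0,1.4,0,0],
  [1,0,1.6,0,0],
  [1,0,1.6,0,0],
])

```text
t: 11.8
position: [597.3, -35.8, 126.9]
tcp_rot: [-0.707, -0.024, 0.026, 0.707]
ft_force: [0.2, 0.3, -1.0]
grip_width: 1.001
```

Emit:
step_arm([
  [0.3,0,0,0,0],
  [0,0,0,0,0],
  [-0.3,0,0,0,0],
  [-0.6,0,0,0,0],
  [-0.8,0,0,0,0],
], grip_force=40)

```text
t: 12.22
position: [599.5, -36.7, 130.4]
tcp_rot: [0.707, 0.026, -0.025, -0.706]
ft_force: [-2.3, -17.4, 16.7]
grip_width: 0.302
```

Emit:
step_arm([
  [-0.8,0,0,0,0],
  [-0.8,0,0,0,0],
  [-0.8,0,0,0,0],
  [-0.8,0,0,0,0],
  [-0.8,0,0,0,0],
])

```text
t: 12.63
position: [599.5, -37.2, 131.1]
tcp_rot: [0.707, 0.026, -0.024, -0.706]
ft_force: [-1.7, -2.4, 8.2]
grip_width: 0.276
```

Emit:
step_arm([
  [-0.2,0,0,0,0],
  [0.4,0,0,0,0],
  [1,0,0,0,0],
  [1,0,0,0,0],
  [1,0,0,0,0],
])

```text
t: 13.05
position: [598.4, -35.7, 128.5]
tcp_rot: [-0.707, -0.025, 0.026, 0.707]
ft_force: [-0.4, -0.0, 0.4]
grip_width: 0.94
```

Emit:
step_arm([
  [1,0,-0.5,0,0],
  [1,0,-1.1,0,0],
  [1,0,-1.7,0,0],
  [1,-1,-1.7,0,0],
  [1,-2,-1.7,0,0],
])

```text
t: 13.47
position: [549.7, -39.6, 173.1]
tcp_rot: [0.707, 0.027, -0.024, -0.706]
ft_force: [0.0, 0.3, 0.1]
grip_width: 0.995
```

```bash
python3 - <<'E'
from h import *
np.set_printoptions(precision=1,suppress=True)
plan([547.9,-40.5,124],94.3); o=robot.get_obs(); im=snap("wrist","w7.png").astype(int)
for th,z in(("yellow_catch_mid",134),("blue_catch_mid",134),("gate_handle",136)):
    for r in robot.landmark_of("wrist",th)[:2]: print(th,r["p"],e:=r["centre"],atz("wrist",e,z,o))
E
```

```text
t 13.47 pos [549.7 -39.6 173.1] zang 94.1 shift [-0.1  2.  -0. ] turn -0.2 F [0.  0.3 0.1] w 0.995 down [ 0. -0. -1.]
yellow_catch_mid 0.86 [312.0, 247.2] [599.6 -37.4 134. ]
blue_catch_mid 0.8 [232.5, 247.1] [548.1 -41.1 134. ]
```

View pics/w7.png

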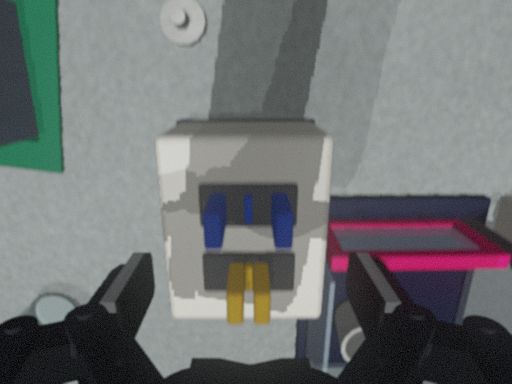

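Yellow tabs (cols 228–270, row 290) are fully together; blue (cols 205–293, row 220) still out and centred. Squeezing blue.

Emit:
step_arm([
  [1,-0.05,0.5,-0.05,0],
  [1,-0.05,1.0,-0.05,0],
  [1,-0.05,1.5,-0.05,0],
  [1,-0.05,1.8,-0.05,0],
  [1,-0.05,1.8,-0.05,0],
])

```text
t: 14.08
position: [545.7, -40.9, 123.0]
tcp_rot: [0.707, 0.023, -0.027, -0.706]
ft_force: [-0.3, -0.1, 0.2]
grip_width: 0.998
```

Emit:
step_arm([
  [0.3,0,0,0,0],
  [0,0,0,0,0],
  [-0.3,0,0,0,0],
  [-0.6,0,0,0,0],
  [-0.8,0,0,0,0],
])

```text
t: 14.5
position: [548.5, -41.0, 127.8]
tcp_rot: [-0.707, -0.026, 0.025, 0.707]
ft_force: [-1.8, -0.6, 10.5]
grip_width: 0.3
```

Emit:
step_arm([
  [-0.8,0,0,0,0],
  [-0.8,0,0,0,0],
  [-0.8,0,0,0,0],
  [-0.8,0,0,0,0],
  [-0.8,0,0,0,0],
])

```text
t: 14.92
position: [548.4, -41.2, 128.4]
tcp_rot: [-0.707, -0.026, 0.024, 0.707]
ft_force: [-2.5, 0.2, 8.2]
grip_width: 0.274
```

Emit:
step_arm([
  [-0.2,0,0,0,0],
  [0.4,0,0,0,0],
  [1,0,0,0,0],
  [1,0,0,0,0],
  [1,0,0,0,0],
])

```text
t: 15.33
position: [547.4, -40.8, 126.1]
tcp_rot: [-0.707, -0.025, 0.025, 0.707]
ft_force: [0.9, 0.7, 0.2]
grip_width: 0.942
```

Emit:
step_arm([
  [1,0,-0.6,0,0],
  [1,0,-1.5,0,0],
  [1,0,-2.6,0,0],
  [1,0,-3.6,0,0],
  [1,0,-4,0,0],
])

```text
t: 15.75
position: [549.1, -41.1, 229.8]
tcp_rot: [-0.707, -0.027, 0.023, 0.707]
ft_force: [-0.1, -0.5, -0.2]
grip_width: 1.008
```

```bash
python3 - <<'E'
from h import *
np.set_printoptions(precision=1,suppress=True)
o=robot.get_obs(); im=snap("wrist","w8.png").astype(int)
for th,z in(("yellow_catch_mid",134),("blue_catch_mid",134),("gate_handle",136),("gate_hinge",136)):
    for r in robot.landmark_of("wrist",th)[:2]: print(th,r["p"],e:=r["centre"],atz("wrist",e,z,o))
plan([592,53,200],94.3)
print(o["q"].round(2))
E
```

```text
yellow_catch_mid 0.68 [285.0, 338.5] [614.3  32.2 134. ]
yellow_catch_mid 0.65 [262.5, 251.9] [599.2 -35.8 134. ]
blue_catch_mid 0.87 [199.9, 252.7] [549.4 -38.9 134. ]
gate_handle 0.86 [260.7, 370.9] [590.4  52.3 136. ]
t 16.0 pos [546.5 -40.8 224.5] zang 94.1 shift [2.1 1.  3.6] turn -0.2 F [ 0.7  0.4 -0.4] w 0.998 down [-0. -0. -1.]
[-0.4  0.1  0.5  1.8 -0.1  1.3  1.7]
```

View pics/w8.png

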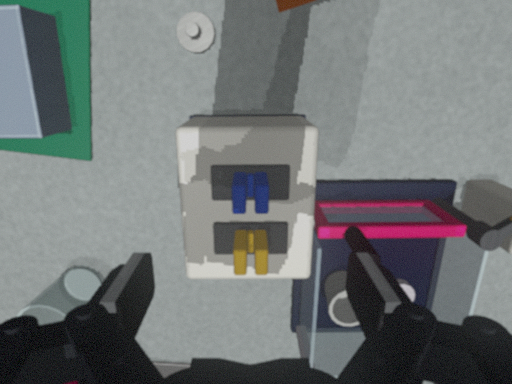

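Emit:
step_arm([
  [0.5,0.5,0,0.9,0],
  [0.2,1.0,0,1.8,0],
  [0.2,1.6,0.4,2.8,0],
  [0.2,2.1,1.0,3.6,0],
  [0.2,2.1,1.5,3.6,0],
])

```text
t: 16.42
position: [593.6, 59.3, 185.6]
tcp_rot: [-0.706, -0.027, 0.029, 0.707]
ft_force: [-0.3, 1.2, -1.1]
grip_width: 0.6
```

```bash
python3 - <<'E'
from h import *
np.set_printoptions(precision=1,suppress=True)
o=robot.get_obs(); im=snap("wrist","w9.png").astype(int)
for th,z in(("gate_handle",136),("gate_hinge",136)):
    for r in robot.landmark_of("wrist",th)[:2]: print(th,r["p"],e:=r["centre"],atz("wrist",e,z,o))
plan([591.5,52.5,118],94.3)
E
```

```text
gate_handle 0.93 [223.1, 238.6] [591.2  53.  136. ]
gate_hinge 0.9 [224.3, 434.5] [583.3 165.3 136. ]
t 16.57 pos [591.6  52.  185.9] zang 94.1 shift [0.  2.7 0. ] turn -0.2 F [ 0.2 -0.4  0. ] w 0.601 down [-0. -0. -1.]
```

View pics/w9.png

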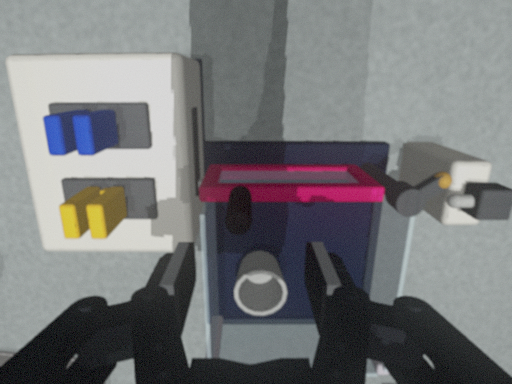

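The post's top (row 223, col 238) lies centred between the jaws. Descend and grip.

Emit:
step_arm([
  [0.2,0,0.7,0,0],
  [0.2,0,1.4,0,0],
  [0.2,0,2.1,0,0],
  [0.2,0,2.6,0,0],
  [0.2,0,2.6,0,0],
])

```text
t: 16.98
position: [591.4, 51.1, 121.3]
tcp_rot: [0.707, 0.023, -0.026, -0.706]
ft_force: [0.0, 0.5, -0.3]
grip_width: 0.603
```

Emit:
step_arm([
  [-0.4,0,0,0,0],
  [-0.8,0,0,0,0],
  [-1,0,0,0,0],
  [-1,0,0,0,0],
  [-1,0,0,0,0],
], grip_force=40)

```text
t: 17.4
position: [594.3, 52.7, 125.3]
tcp_rot: [-0.706, -0.026, 0.024, 0.707]
ft_force: [-0.8, 0.9, 4.8]
grip_width: 0.172
```

```bash
python3 - <<'E'
from h import *
o=robot.get_obs();p=np.array(o["position"])[:2];R=Ro.from_quat(o["tcp_rot"]).as_matrix()
ex,ey=np.array([.997,.077]),np.array([-.077,.997])
plan([591.5,52.5,118],94.3)
for th in np.arange(.1,1.46,.1).tolist()+[1.45]:
    d=115*(-np.sin(th)*ex+(1-np.cos(th))*ey)
    s=R.T@np.array([*d,0])/25; print(round(th,2),s.round(2),(p+d).round(0))
print(o["q"].round(2))
E
```

```text
t 17.4 pos [594.3  52.7 125.3] zang 94.1 shift [-0.11  0.29  0.  ] turn -0.2 F [-0.8  0.9  4.8] w 0.172 down [ 0.003  0.001 -1.   ]
0.1 [-0.46 -0.    0.02] [583.  52.]
0.2 [-0.91 -0.    0.09] [571.  53.]
0.3 [-1.36 -0.    0.2 ] [560.  55.]
0.4 [-1.79 -0.    0.35] [549.  58.]
0.5 [-2.21 -0.01  0.55] [538.  62.]
0.6 [-2.6  -0.01  0.79] [528.  68.]
0.7 [-2.97 -0.01  1.07] [518.  74.]
0.8 [-3.31 -0.01  1.38] [509.  81.]
0.9 [-3.61 -0.01  1.72] [501.  89.]
1.0 [-3.88 -0.01  2.09] [494.  98.]
1.1 [-4.11 -0.01  2.49] [487. 107.]
1.2 [-4.3  -0.01  2.91] [482. 118.]
1.3 [-4.45 -0.01  3.35] [477. 128.]
1.4 [-4.55 -0.01  3.79] [474. 139.]
1.45 [-4.59 -0.01  4.02] [473. 145.]
[-0.47  0.31  0.4   1.75 -0.13  1.11  1.61]
```

Emit:
step_arm([
  [-1,-0.46,0,0.02,0],
  [-1,-0.91,0,0.09,0],
  [-1,-1.36,0,0.2,0],
  [-1,-1.79,0,0.35,0],
  [-1,-2.2,0,0.55,0],
])

```text
t: 17.82
position: [540.1, 59.9, 125.3]
tcp_rot: [0.708, 0.027, -0.022, -0.706]
ft_force: [4.5, -8.1, 1.4]
grip_width: 0.168
```

```bash
python3 - <<'E'
from h import *
np.set_printoptions(precision=1,suppress=True)
plan([538,62,122],94.3);o=robot.get_obs()
robot.grab_frame("wrist")
for r in robot.landmark_of("wrist","gate_handle")[:2]: print(r["p"],atz("wrist",r["centre"],136,o))
for cam in("scene","side"):
  robot.grab_frame(cam)
  for r in robot.landmark_of(cam,"gate_handle")[:2]: print(cam,r["p"],atz(cam,r["centre"],136))
E
```

```text
t 17.82 pos [540.1  59.9 125.3] zang 94.0 shift [-0.1  0.1  0.1] turn -0.3 F [ 4.5 -8.1  1.4] w 0.168 down [ 0. -0. -1.]
0.92 [541.2  60.7 136. ]
0.64 [572.4  65.4 136. ]
scene 0.64 [535.  59. 136.]
side 0.83 [532.6  53.6 136. ]
```

Emit:
step_arm([
  [-1,-0.39,0,0.22,0],
  [-1,-0.76,0,0.5,0],
  [-1,-1.1,0,0.81,0],
  [-1,-1.4,0,1.15,0],
  [-1,-1.67,0,1.52,0],
])

```text
t: 18.53
position: [491.8, 91.3, 125.1]
tcp_rot: [0.709, 0.022, -0.025, -0.704]
ft_force: [-12.6, -15.4, 19.4]
grip_width: 0.173
```

Emit:
step_arm([
  [-1,-0.22,0,0.4,0],
  [-1,-0.41,0,0.8,0],
  [-1,-0.53,0,1.2,0],
  [-1,-0.59,0,1.45,0],
  [-1,-0.6,0,1.5,0],
])

```text
t: 18.95
position: [469.9, 131.6, 124.2]
tcp_rot: [0.708, 0.02, -0.03, -0.705]
ft_force: [-18.6, -10.2, 21.7]
grip_width: 0.172
```

```bash
python3 - <<'E'
from h import *
np.set_printoptions(precision=1,suppress=True)
plan([473,145,122],94.3);o=robot.get_obs()
h=np.array([584,167]);p=np.array(o["position"])[:2]-h;print("theta",np.arctan2(-p@[.997,.077],p@[.077,-.997]),np.linalg.norm(p))
robot.grab_frame("wrist")
for r in robot.landmark_of("wrist","gate_handle")[:1]: print(r["p"],atz("wrist",r["centre"],136,o))
E
```

```text
t 18.95 pos [469.9 131.6 124.2] zang 94.1 shift [0.2 0.1 0.5] turn -0.2 F [-18.6 -10.2  21.7] w 0.172 down [-0. -0. -1.]
theta 1.3466968144888318 119.50145259605208
0.85 [473.5 131.2 136. ]
```

Emit:
step_arm([
  [-1,-0.1,-0.08,0.1,0],
  [-1,-0.15,-0.15,0.2,0],
  [-1,-0.15,-0.15,0.2,0],
  [-1,-0.15,-0.15,0.2,0],
  [-1,-0.15,-0.15,0.2,0],
])

```text
t: 19.47
position: [467.7, 136.8, 124.6]
tcp_rot: [0.708, 0.022, -0.028, -0.706]
ft_force: [-4.2, -5.0, -9.9]
grip_width: 0.172
```

```bash
python3 - <<'E'
from h import *
np.set_printoptions(precision=1,suppress=True)
plan([473,145,122],94.3);o=robot.get_obs()
h=np.array([584,167]);p=np.array(o["position"])[:2]-h;print("theta",np.arctan2(-p@[.997,.077],p@[.077,-.997]),np.linalg.norm(p))
snap("wrist","w10.png")
for r in robot.landmark_of("wrist","gate_handle")[:1]: print(r["p"],atz("wrist",r["centre"],136,o))
snap("side","d4.png");snap("scene","s4.png")
for cam in("side","scene"):
  for th,z in(("cover",4),("yellow_catch_mid",134),("blue_catch_mid",134),("gate_handle",136)):
    for r in robot.landmark_of(cam,th)[:2]: print(cam,th,r["p"],atz(cam,r["centre"],z))
d=cv2.resize(cv2.imread("pics/d4.png")[100:320,170:380],(458,480));w=cv2.resize(cv2.imread("pics/w10.png"),(512,384))
w=np.vstack([w,np.zeros((96,512,3),np.uint8)])
cv2.imwrite("pics/c3.png",cv2.resize(np.hstack([d,w]),None,fx=.8,fy=.8))
E
```

```text
t 19.47 pos [467.7 136.8 124.6] zang 94.1 shift [0.2 0.1 0.3] turn -0.2 F [-4.2 -5.  -9.9] w 0.172 down [-0. -0. -1.]
theta 1.3934500806859509 120.14206431258415
0.64 [471.3 137.3 136. ]
side cover 0.87 [ 489.4 -275.1    4. ]
side cover 0.66 [336.9   6.8   4. ]
side yellow_catch_mid 0.56 [605.5 -40.4 134. ]
side blue_catch_mid 0.65 [549.8 -44.2 134. ]
side blue_catch_mid 0.21 [ 364.2 -200.9  134. ]
side gate_handle 0.96 [471.5 136.3 136. ]
scene cover 0.83 [ 486.8 -282.7    4. ]
scene cover 0.6 [354.1   8.2   4. ]
scene yellow_catch_mid 0.51 [601.7 -48.2 134. ]
scene blue_catch_mid 0.6 [558.9 -47.6 134. ]
scene gate_handle 0.63 [473.1 138.7 136. ]
```

Emit:
step_arm([
  [-1,-0.02,0.02,0.1,0],
  [-1,-0.05,0.05,0.2,0],
  [-1,-0.05,0.05,0.25,0],
  [-1,-0.05,0.05,0.25,0],
  [-1,-0.05,0.05,0.25,0],
])

```text
t: 20.48
position: [466.0, 142.7, 124.5]
tcp_rot: [0.708, 0.022, -0.029, -0.705]
ft_force: [-9.1, -5.6, -1.6]
grip_width: 0.173
```

Emit:
step_arm([
  [-1,0,0,0,0],
  [-1,0,0,0,0],
  [-1,0,0,0,0],
  [-1,0,0,0,0],
  [-1,0,0,0,0],
])

```text
t: 20.9
position: [466.0, 142.6, 124.5]
tcp_rot: [0.708, 0.022, -0.028, -0.705]
ft_force: [-8.6, -6.0, -2.1]
grip_width: 0.171
```

```bash
python3 - <<'E'
from h import *
o=robot.get_obs();print(o["qvel"].round(3))
print(robot.job_done())
E
```

```text
[ 0.     0.002 -0.     0.001  0.001  0.     0.   ]
the job is handed in; nothing more can be done
None
```

I completed every step and handed the job in at about 21 s. It reports no verdict, so success is not confirmed.

- **Cover:** I lifted it straight up by its rib and set it upright near the middle of the green mat. The last camera readings put it at (487–489, −275 to −283) mm, with the mat at about (478, −279) mm.
- **Catches:** I squeezed yellow first, then blue, each until the fingers stopped at about 23–24 mm opening. The wrist picture taken after both squeezes shows both pairs of tabs fully together.
- **Gate:** I gripped the black post and swung it past the detent. At hand-in I estimate it at 1.44 rad, worked out from the tool pose and an estimated hinge position. The force was steady at about 10 N and the joints were nearly still (0.002 rad/s or less).

**Less certain:**
- My last picture, a combined view of the open gate, was refused because the viewing limit was reached. The final gate check therefore rests on detections and measured pose: the side and scene cameras put the post within about 2 mm of the wrist camera's estimate, before a last small move of about 6 mm.
- The tool-based radius of the post came out at 120 mm instead of 115 mm, so the angle may be off by a few hundredths of a radian.
- The vertical force at the post reached about 22 N during the swing. I eased it to 2 N before handing in.
- I did not measure the other items on the bench again at the end.

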